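# Release the blue tape roll from the gravity feeder

## Task

Let the blue tape roll out of the two-lane feeder: with the fingertips press down the red pad of the lever on the blue roll's lane, so that its yellow gate lifts, and keep it pressed until the roll has rolled down and come to rest against the end stop. Then let the pad come back up so that the gate shuts again. Do not touch or pick up the rolls, do not work the other lane's lever, and leave everything else on the table where it is.

Things in the scene. Friction and masses are not known exactly. Their poses are not given: they have to be found in the camera images.
- feeder: fixed grey and blue feeder, 390 x 250 mm, up to 112 mm high without levers. Origin on the table under its middle; x points downhill along its lanes (away from the robot), y left. Lane middles at y = +50 (left) and -50 mm (right), end stops at x = 260 mm. A yellow gate (x = 100 mm) hangs from each lane's rocking lever, which runs on the lane's outer side to a red pad at its near end
- blue_roll_center (a point): centre of the blue tape roll, 56 mm across, 45 mm wide, 120 g, standing on edge in one of the two lanes against the closed gate (feeder x = 69 mm, z = 66 mm). Released, it rolls down by itself in about 1 s and rests against the end stop with its centre at feeder x = 232 mm, z = 43 mm
- orange_roll_center (a point): centre of the orange tape roll, same size, waiting against the gate of the other lane
- pad_left (a point): red pad on the near end of the left lane's lever, 50 x 45 mm; point at the centre of its top (feeder x = -145, y = +101, z = 138 mm when up; tilted 0.2 rad, near end higher). Goes down 54 mm in all, staying within 6 mm of the same spot seen from above; the roll passes once it is down about 40 mm. A spring pushes back with about 2 N at the top, 6 N at the bottom, and returns it
- lever_left (a joint): tilt of the left lever (rad): 0 = pad up, gate shut; 0.45 = pad fully down, gate fully lifted; the roll can pass above about 0.33. Let go or paused half-way, with the roll still at the gate, the gate may stay caught on the roll and the pad then gives no push back; pressing on frees it
- pad_right (a point): red pad on the near end of the right lane's lever, 50 x 45 mm; point at the centre of its top (feeder x = -145, y = -101, z = 138 mm when up; tilted 0.2 rad, near end higher). Goes down 54 mm in all, staying within 6 mm of the same spot seen from above; the roll passes once it is down about 40 mm. A spring pushes back with about 2 N at the top, 6 N at the bottom, and returns it
- lever_right (a joint): tilt of the right lever (rad): 0 = pad up, gate shut; 0.45 = pad fully down, gate fully lifted; the roll can pass above about 0.33. Let go or paused half-way, with the roll still at the gate, the gate may stay caught on the roll and the pad then gives no push back; pressing on frees it
- spare_roll_center (a point): green spare tape roll, 56 mm across, 45 mm tall, lying flat on the table between the two red pads; point at its centre
- small_carton: closed brown carton 100 x 75 x 50 mm high standing beside the feeder; origin at the centre of its underside
- marker: white marker pen with a black cap, 125 mm long, 17 mm thick, lying beside the feeder; origin at its underside
- mug: white mug, 80 mm across, 90 mm high; origin at the centre of its underside
- screwdriver: screwdriver lying on the table; origin at its underside
- jar: jar with a red cap, 70 mm across, 90 mm high; origin at the centre of its underside
- scanner: grey hand scanner, about 200 mm long, 35 mm high, lying on the table; origin at its underside

How it is judged:
On the way, in this order (a step that is already met when the one before it is completed fails the run):
1. the fingers press the pad of the blue roll's lane down and the gate lifts (((y of blue_roll_center in the frame of feeder above 0 m and value of joint lever_left above 0.22 rad and contact force between the fingers and lever_left above 0.5 N and distance between the grasp point and pad_left below 0.08 m) or (y of blue_roll_center in the frame of feeder below 0 m and value of joint lever_right above 0.22 rad and contact force between the fingers and lever_right above 0.5 N and distance between the grasp point and pad_right below 0.08 m))), for 0.05 s.
2. the blue roll has come to rest at the end stop while the pad is still held down (x of blue_roll_center in the frame of feeder above 0.222 m and z of blue_roll_center in the frame of feeder below 0.055 m and linear speed of blue_roll below 0.05 m/s and ((y of blue_roll_center in the frame of feeder above 0 m and value of joint lever_left above 0.15 rad) or (y of blue_roll_center in the frame of feeder below 0 m and value of joint lever_right above 0.15 rad))), for 0.1 s.
At the end, for the whole second after the job is handed in: The blue roll rests in its lane within 10 mm of touching the end stop, both gates are shut (levers within 0.05 rad of rest), and the orange roll and all other things are within 20 mm of where they were (x of blue_roll_center in the frame of feeder above 0.222 m and z of blue_roll_center in the frame of feeder below 0.055 m and linear speed of blue_roll below 0.03 m/s and value of joint each of lever_left, lever_right below 0.05 rad and distance of each of orange_roll_center, spare_roll_center, small_carton, marker, mug, screwdriver, jar, scanner from where it was at the start of the episode below 0.02 m).
It fails at once if the lever of the other lane was worked ((y of blue_roll_center in the frame of feeder above 0 m and value of joint lever_right above 0.1 rad) or (y of blue_roll_center in the frame of feeder below 0 m and value of joint lever_left above 0.1 rad)).
It fails at once if a roll in a lane was touched by the robot (contact force between any of the arm, the fingers and blue_roll above 0.5 N or contact force between any of the arm, the fingers and orange_roll above 0.5 N).
It fails at once if a roll was lifted out of its lane (z of any of blue_roll_center, orange_roll_center in the frame of feeder above 0.09 m).
It fails at once if the orange roll left its place (distance of orange_roll_center from where it was at the start of the episode above 0.02 m).
It fails at once if something else on the table was disturbed (distance of any of spare_roll_center, small_carton, marker, mug, screwdriver, jar, scanner from where it was at the start of the episode above 0.02 m).
It also fails if it takes over 30 s, if anything falls off the work surface, if the arm or the gripper's body presses on something with over 40 N, if the wrist force passes 120 N, or if a joint passes its speed limit or range.

## Robot

A 6-joint arm with a two-finger parallel gripper is mounted at the origin on the work surface. World frame = base frame: x ahead of the robot, y to its left, z up, the work surface at z = 0. Lengths are in m, angles in rad, forces in N, time in s.
With the tool pointing down it reaches from about 0.375 to 0.825 m from the base axis. Payload 5.5 kg.
Tool frame: the origin (TCP) lies on the centre line of the jaws, within the pads' length; the fingertips stand 8 mm ahead of it and the grasp point (between the pads) lies 11 mm behind it; z points along the fingers, y is the direction in which the jaws open and shut (so a half turn about z gives the same grasp; the last joint's range is limited). The gripper opens to 85 mm and grips with 20 to 120 N. Pads are 22 mm wide; open, the fingers measure 114 mm over their backs; the gripper's body (76 mm by 85 mm) begins 54 mm behind the grasp point. The pads swing forward as they close: fully open they stand 13 mm farther back than shut.
Start: joints at [1.108, 0.314, -0.047, 1.21, 0, 1.571], TCP at [0.268, 0.537, 0.208] pointing down, gripper open.
Joint ranges: [-2.67, 2.67], [-0.69, 1.73], [-1.03, 1.25], [-2.08, 2.16], [-1.42, 1.45], [-3.14, 3.14]. Speed limits (rad/s): [2.39, 2.39, 3.01, 3.14, 3.14, 3.14].

## Interface

Orientations are given as a unit quaternion [w, x, y, z].
In Python, from rig import manip gives the robot as it stands. Calls block until the motion is done:
- manip.movep(position, orientation): joint-space move of the TCP to a pose.
- manip.movel(position, vel=0.15, attitude=None, f_stop=None): straight line of the TCP; attitude=None keeps the orientation; vel is the mean speed in m/s. With f_stop (N) it stops when the force on the tool has changed by that much, and returns True; else False.
- manip.goto_joints(angles): joint-space move.
- manip.grip(opening, grasp_force=None): finger opening in m; grasp_force is the grip in N (None keeps the last); returns when the fingers have stopped.
- manip.sleep(seconds).
- manip.solve_ik(position, orientation): joint angles nearest the present ones, or None.
- manip.capture(name): name is "side" or "top" or "wrist"; returns a dict with "img" (480x640x3 uint8, red, green, blue), "depth" (480x640 float32, m along the optical axis (not along the pixel's ray), 0 where there is no reading), "fx", "fy", "cx", "cy" (pixels), "position" and "rotation" of the camera in the world; the wrist camera has in their place "mount" (4x4, takes a point from camera to tool coordinates, whose origin is the TCP and whose axes are the flange's). Camera axes: x right, y down, z forward; pixel columns grow to the right and rows downward; lengths in m; the calibration is good to about 2 mm. A picture is of the moment at which its call begins: read the wrist's pose just before it.
A pose or a line that the arm cannot do raises manip.Unreachable and nothing moves.
- manip.hand_in(): hands the job in, once; it reports no verdict.
Readings, each from a call of its own:
- manip.get_time_s(): time.
- manip.get_q(): joint angles.
- manip.get_dq(): joint speeds.
- manip.get_joint_efforts(): joint torques, N m.
- manip.get_tcp_pos(): TCP position.
- manip.get_eef_rot(): TCP orientation.
- manip.get_force(): force on the tool from outside, world axes, zero at the start.
- manip.get_wrist_torque(): the same for the moment, N m.
- manip.get_opening(): finger opening in m.
Only numpy, scipy, OpenCV 4.12 (cv2) and the standard library are available. Lean on these libraries where they do the work, as an engineer would, in place of code of your own. Each camera call takes 0.05 s, during which the arm holds its last target. There are 200 camera calls.

## Working session

There is one attempt and no reset: what is moved stays moved. The work goes in short steps, each a Python script; the robot and the scene stay as the last script left them, time stands still between calls to the robot, and variables do not carry over. Pictures are saved under pics/ and viewed, about 8 in all and at most 12, crops included, and the job is handed in when it is done.

```bash
mkdir -p pics; ls
cat > h.py <<'E'
import numpy as np, cv2
from rig import manip
def cap(n):
    c=manip.capture(n); return c
def pts(c):
    v,u=np.mgrid[:480,:640]; d=c["depth"]
    P=np.stack([(u-c["cx"])/c["fx"]*d,(v-c["cy"])/c["fy"]*d,d],-1)
    return P@np.array(c["rotation"]).T+np.array(c["position"])
E
python3 - <<'E'
from h import *
for n in("top","side"):
    c=cap(n); cv2.imwrite(f"pics/{n}0.png",c["img"][...,::-1]); np.savez(n+"0.npz",**c)
    print(n,c["position"],np.round(c["rotation"],3).tolist(),c["fx"])
print(manip.get_time_s(),manip.get_eef_rot(),manip.get_opening())
E
```

```text
pics
top [0.26892434 0.01430403 1.71532419] [0.058, -0.704, 0.705, -0.067] 551.229334392857
side [ 0.52096658 -0.93541619  1.0642191 ] [-0.38, 0.925, -0.02, 0.01] 500.65605054840125
0.1 [-1.82968455e-04  2.29326536e-01  9.73349241e-01 -7.49619370e-04] 0.08523391880547843
```

View pics/top0.png

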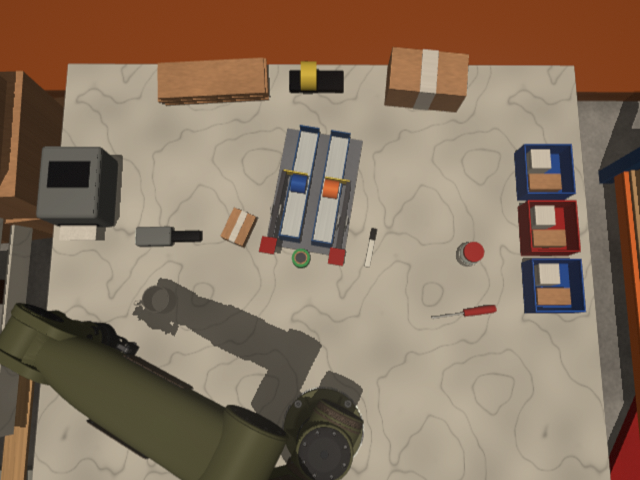

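View pics/side0.png

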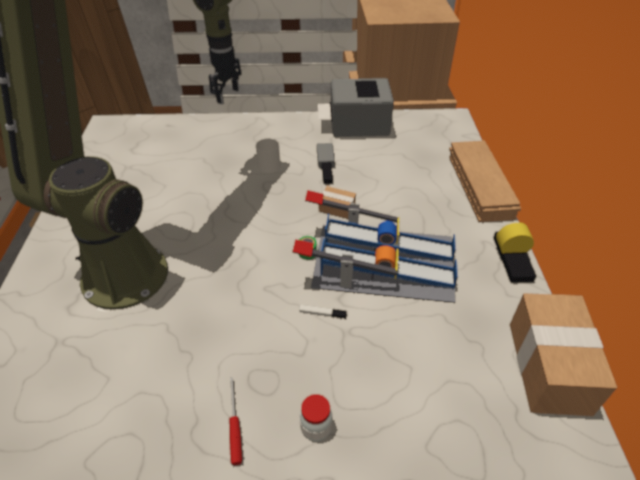

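The top view shows the blue roll at (298,184) in the left lane and the orange one at (331,188). The left pad is at (268,244), the right pad at (337,257), the spare roll at (301,258), and the carton close by at (239,228). The side view agrees, so I work the left lever.

```bash
cat >> h.py <<'E'
from scipy.spatial.transform import Rotation as R
def rot(q): return R.from_quat(np.roll(q,-1)).as_matrix() if np.ndim(q)==1 else np.array(q)
def pts(c):
    v,u=np.mgrid[:480,:640]; d=c["depth"]
    P=np.stack([(u-c["cx"])/c["fx"]*d,(v-c["cy"])/c["fy"]*d,d],-1)
    return P@rot(c["rotation"]).T+np.array(c["position"])
def ray(c,u,v,z):
    r=rot(c["rotation"])@np.array([(u-c["cx"])/c["fx"],(v-c["cy"])/c["fy"],1]); p=np.array(c["position"])
    return p+r*(z-p[2])/r[2]
def blobs(c,lo,hi,minA=40):
    m=cv2.inRange(cv2.cvtColor(c["img"],cv2.COLOR_RGB2HSV),lo,hi)
    n,l,s,ce=cv2.connectedComponentsWithStats(m)
    return [(ce[i],s[i],l==i) for i in range(1,n) if s[i][4]>=minA]
E
python3 - <<'E'
from h import *
np.set_printoptions(precision=4,suppress=True)
cols=dict(red=((0,150,80),(6,255,255),.138),blue=((105,150,80),(120,255,255),.066),orange=((7,180,150),(15,255,255),.066),green=((45,80,50),(80,255,255),.045),brown=((8,70,110),(17,150,255),.05))
for n in("top","side"):
    c=dict(np.load(n+"0.npz")); P=pts(c)
    for k,(lo,hi,z) in cols.items():
        for ce,s,m in blobs(c,lo,hi):
            if not(0<ce[1]<480) : continue
            X=ray(c,*ce,z); 
            if not(.3<X[0]<1.1 and -.3<X[1]<.4): continue
            q=P[m&(c["depth"]>0)]
            print(n,k,ce.round(1),s,"ray",X,"dep",np.median(q,0), "zmax",np.percentile(q[:,2],90))
E
```

```text
top red [267.7 244.6] [259 237  18  17 229] ray [0.5329 0.1587 0.138 ] dep [0.5327 0.1586 0.1366] zmax 0.14349166939639818
top red [336.1 256.1] [328 248  17  17 233] ray [ 0.4992 -0.0394  0.138 ] dep [ 0.4994 -0.0392  0.1366] zmax 0.14292891538096086
top blue [297.8 182.9] [291 175  16  17 219] ray [0.7384 0.0753 0.066 ] dep [0.7311 0.0739 0.0905] zmax 0.09649458249940417
top orange [330.5 188.2] [323 180  16  17 198] ray [ 0.7216 -0.0256  0.066 ] dep [ 0.7133 -0.0265  0.0903] zmax 0.09724201591464295
top green [300.9 258.1] [292 249  18  19 130] ray [0.5067 0.0651 0.045 ] dep [0.5044 0.0647 0.0444] zmax 0.049902378784776484
top brown [211.2  77.7] [ 156   58  112   44 3841] ray [1.0943 0.358  0.05  ] dep [1.0888 0.3558 0.0615] zmax 0.06673973279112966
top brown [230.5 223.3] [220 207  22  34 299] ray [0.6143 0.2823 0.05  ] dep [0.6147 0.2833 0.0487] zmax 0.05400188001154527
top brown [244.5 229.2] [234 213  22  33 298] ray [0.5957 0.2389 0.05  ] dep [0.5955 0.2387 0.0493] zmax 0.05529868277752041
side red [314.5 197.3] [306 191  17  14 160] ray [0.5324 0.1534 0.138 ] dep [0.5335 0.1549 0.1368] zmax 0.1413696394886152
side red [303.2 247.6] [293 241  20  15 234] ray [ 0.4987 -0.0438  0.138 ] dep [ 0.4983 -0.0433  0.1371] zmax 0.14103511513370842
side blue [387.  228.1] [377 221  19  15 185] ray [0.7382 0.0939 0.066 ] dep [0.7336 0.0682 0.0907] zmax 0.0950688261165964
side orange [385.2 253.3] [376 247  20  14 226] ray [ 0.7209 -0.005   0.066 ] dep [ 0.7164 -0.0267  0.0905] zmax 0.0941992460353478
side brown [483.1 175.3] [ 449  107   71  115 2947] ray [1.088  0.3459 0.05  ] dep [1.0838 0.3338 0.0606] zmax 0.06381335755014303
side brown [340.2 191.6] [325 185  31  17 163] ray [0.6152 0.2816 0.05  ] dep [0.615  0.2821 0.0498] zmax 0.052333444861565284
side brown [336.1 200.3] [323 196  27  10 110] ray [0.5998 0.2399 0.05  ] dep [0.5983 0.2369 0.0507] zmax 0.11670324420941276
```

Run:
```python
from h import *
L=np.array([.5330,.157]);Rr=np.array([.499,-.0415])
y=(L-Rr)/np.linalg.norm(L-Rr); x=np.array([y[1],-y[0]]); print("yaw",np.arctan2(x[1],x[0]))
best=None
for yy in(y,-y,x,-x):
    Y=np.r_[yy,0];Z=np.array([0,0,-1.]);M=np.c_[np.cross(Y,Z),Y,Z]
    q=np.roll(R.from_matrix(M).as_quat(),1)
    a=manip.solve_ik([*L,.095],q); b=manip.solve_ik([*L,.20],q); print(yy,b)
    if a is None or b is None: continue
    d=np.abs(np.array(b)-manip.get_q()).max()
    if (best is None or d<best[0]) and yy is not x: best=(d,q)
np.save("q.npy",best[1])
manip.grip(0.0)
manip.movep([*L,.20],best[1])
print(manip.get_tcp_pos(),manip.get_eef_rot(),manip.get_opening(),manip.get_force(),manip.get_time_s())
c=cap("side"); cv2.imwrite("pics/s1.png",cv2.resize(c["img"][100:320,200:500,::-1],None,fx=2.5,fy=2.5))
```

```text
yaw -0.16963844316452367
[0.16882599 0.98564587] [ 0.2864577   0.23357914 -0.17198634  1.16523085  0.          0.45609614]
[-0.16882599 -0.98564587] [ 0.2864577   0.23357914 -0.17198634  1.16523085  0.         -2.68549651]
[ 0.98564587 -0.16882599] [ 0.2864577   0.23357914 -0.17198634  1.16523085  0.          2.02689247]
[-0.98564587  0.16882599] [ 0.2864577   0.23357914 -0.17198634  1.16523085  0.         -1.11470019]
[0.5328917  0.15775446 0.2000455 ] [1.38600190e-05 8.42992515e-02 9.96440468e-01 1.70613468e-04] -2.4852148616487025e-05 [-0.40961612  0.07312599 -0.64332924] 2.5583
```

View pics/s1.png

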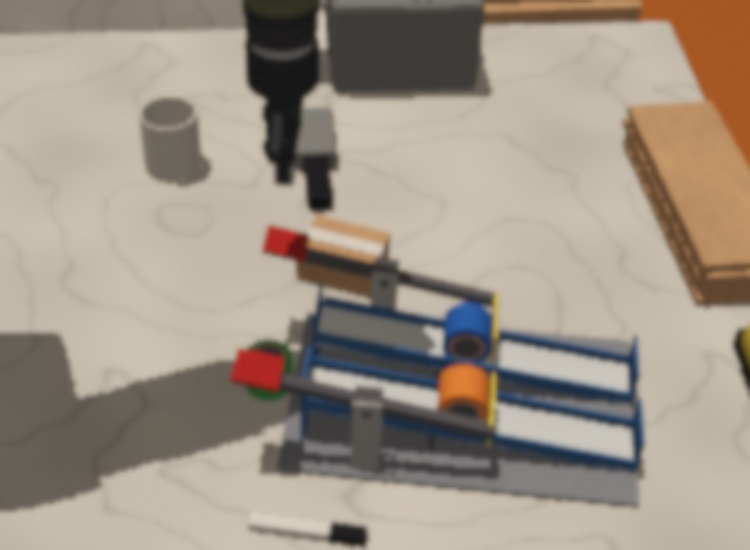

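The closed fingertips are at crop pixel (284,182), directly above the left pad at (285,242). Next I press.

Run:
```python
from h import *
np.set_printoptions(precision=4,suppress=True)
f0=np.array(manip.get_force())
p=manip.get_tcp_pos()
print(manip.movel([p[0],p[1],.095],vel=.1,f_stop=30))
print(manip.get_tcp_pos(),manip.get_force()-f0)
manip.sleep(2.5)
print(manip.get_tcp_pos(),manip.get_force()-f0,manip.get_time_s())
for n in("top","side"):
    c=cap(n);P=pts(c); cv2.imwrite(f"pics/{n}2.png",cv2.resize(c["img"][100:320,200:500,::-1],None,fx=2.5,fy=2.5))
    for ce,s,m in blobs(c,(105,150,80),(120,255,255)):
        q=P[m&(c["depth"]>0)];md=np.median(q,0)
        if .5<md[0]<1.1 and abs(md[1])<.2: print(n,ce,s,md)
```

```text
False
[0.5337 0.158  0.0956] [-0.396  -0.7477 -0.3644]
[0.5328 0.1579 0.095 ] [ 1.1285  0.513  -0.4282] 6.3083
top [298.2814 180.5022] [291 172  16  18 231] [0.7393 0.0739 0.0882]
side [389.2036 229.0659] [380 223  18  14 167] [0.7389 0.0667 0.0895]
```

View pics/side2.png

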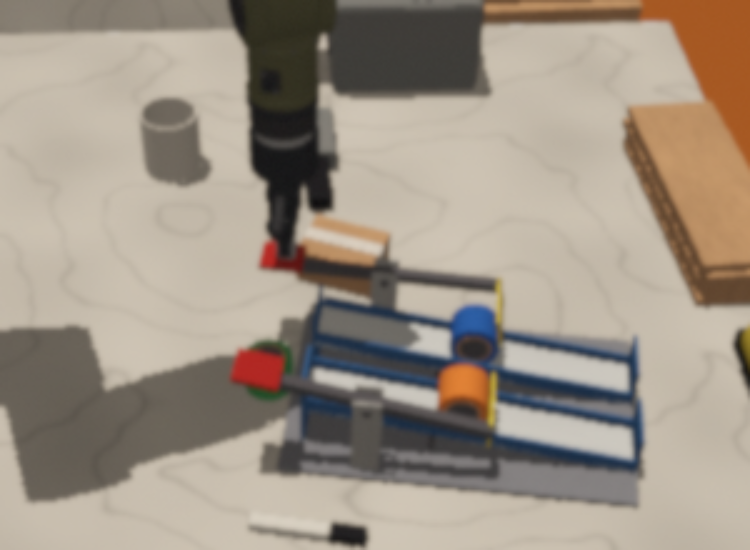

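The pad is pressed and the gate is partly up. The roll moved only about 8 mm, and at (475,335) in the crop it looks caught at the gate. I measure the pad's real height.

Run:
```python
from h import *
np.set_printoptions(precision=4,suppress=True)
print(manip.get_time_s(),manip.get_force(),manip.get_tcp_pos())
for n in("side","top"):
    c=cap(n);P=pts(c)
    if n=="side":cv2.imwrite("pics/s3.png",cv2.resize(c["img"][170:270,290:410,::-1],None,fx=6,fy=6,interpolation=cv2.INTER_CUBIC))
    for k,lo,hi in(("red",(0,150,50),(6,255,255)),("blue",(105,150,80),(120,255,255)),("yel",(22,120,100),(32,255,255))):
      for ce,s,m in blobs(c,lo,hi,8):
        q=P[m&(c["depth"]>0)]
        if not len(q): continue
        md=np.median(q,0)
        if .4<md[0]<.95 and abs(md[1])<.25: print(n,k,ce,s,md,np.percentile(q,[5,95],0))
```

```text
6.4083 [-0.1815  0.2303  0.0545] [0.5328 0.1579 0.095 ]
side red [312.165 203.068] [305 197  17  12 103] [0.5195 0.1504 0.1166] [[0.5075 0.1376 0.114 ]
 [0.548  0.1755 0.1203]]
side red [302.9811 247.2755] [293 240  20  16 265] [ 0.4982 -0.0408  0.137 ] [[ 0.4753 -0.0618  0.1292]
 [ 0.5187 -0.0165  0.1421]]
side blue [389.1687 229.0301] [380 223  18  14 166] [0.7392 0.0652 0.0898] [[0.7189 0.0483 0.0809]
 [0.7588 0.0853 0.0945]]
side yel [399.1818 224.1818] [399 220   2  10  11] [0.7645 0.0667 0.1084] [[0.7618 0.0475 0.1018]
 [0.771  0.0861 0.1123]]
side yel [396.5208 258.9375] [395 249   4  22  48] [ 0.7448 -0.043   0.0851] [[ 0.7383 -0.0779  0.0069]
 [ 0.7693  0.0459  0.0892]]
top red [336.1362 256.0213] [328 248  17  17 235] [ 0.4998 -0.0392  0.1373] [[ 0.4785 -0.0594  0.1295]
 [ 0.5211 -0.0215  0.1449]]
top blue [298.306  180.5302] [291 172  16  18 232] [0.7385 0.0739 0.0884] [[0.72   0.0527 0.0755]
 [0.7634 0.0925 0.0961]]
top yel [293.6154 169.1538] [283 167  25   6  39] [0.7691 0.0888 0.1086] [[0.7623 0.0519 0.0113]
 [0.8046 0.119  0.1135]]
top yel [338.1875 179.2708] [325 177  25   6  48] [ 0.7456 -0.0547  0.0837] [[ 0.7392 -0.078   0.0672]
 [ 0.7536 -0.0148  0.0933]]
```

View pics/s3.png

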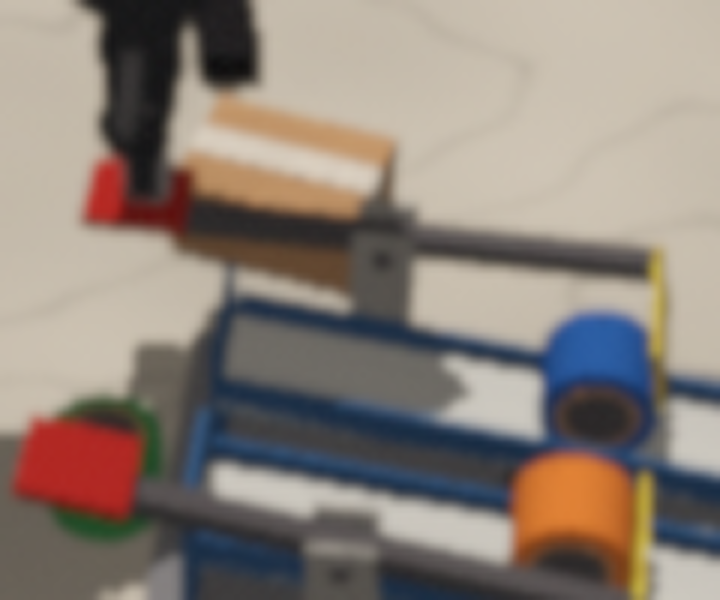

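Run:
```python
from h import *
np.set_printoptions(precision=4,suppress=True)
c=cap("side");P=pts(c);np.savez("side4.npz",**c)
for v in range(180,214,2): print(v,[ (c["img"][v,u].tolist(),P[v,u].round(3).tolist()) for u in (309,314,318)])
for (u,v) in((313.6,172.8),(314.7,202.5)):
    for z in(.087,.1,.116,.19): print(u,v,z,ray(c,u,v,z))
```

```text
180 [([34, 32, 32], [0.518, 0.116, 0.231]), ([32, 31, 32], [0.532, 0.114, 0.232]), ([30, 29, 28], [0.543, 0.141, 0.21])]
182 [([38, 37, 36], [0.518, 0.118, 0.222]), ([31, 30, 31], [0.532, 0.116, 0.224]), ([34, 32, 31], [0.543, 0.138, 0.205])]
184 [([42, 40, 40], [0.518, 0.126, 0.209]), ([28, 28, 28], [0.532, 0.125, 0.209]), ([59, 55, 50], [0.543, 0.139, 0.198])]
186 [([45, 44, 42], [0.518, 0.147, 0.185]), ([30, 30, 30], [0.531, 0.133, 0.196]), ([73, 68, 61], [0.542, 0.135, 0.194])]
188 [([49, 47, 45], [0.518, 0.106, 0.212]), ([39, 37, 38], [0.531, 0.11, 0.207]), ([97, 91, 82], [0.542, 0.137, 0.185])]
190 [([49, 47, 47], [0.518, 0.096, 0.213]), ([27, 27, 26], [0.531, 0.098, 0.211]), ([132, 124, 112], [0.543, 0.158, 0.161])]
192 [([41, 39, 39], [0.517, 0.095, 0.206]), ([25, 25, 25], [0.531, 0.097, 0.205]), ([141, 133, 120], [0.542, 0.146, 0.163])]
194 [([56, 45, 42], [0.517, 0.113, 0.185]), ([24, 21, 23], [0.531, 0.103, 0.193]), ([152, 143, 130], [0.543, 0.162, 0.143])]
196 [([132, 67, 60], [0.516, 0.326, -0.002]), ([25, 24, 25], [0.531, 0.126, 0.166]), ([144, 133, 121], [0.543, 0.159,
[... 632 characters left out ...]
7, 136, 122], [0.516, 0.143, 0.108]), ([139, 113, 101], [0.53, 0.139, 0.11]), ([109, 64, 55], [0.542, 0.135, 0.114])]
210 [([196, 186, 170], [0.515, 0.256, -0.002]), ([191, 180, 164], [0.531, 0.254, -0.0]), ([153, 135, 119], [0.544, 0.248, 0.005])]
212 [([197, 187, 172], [0.515, 0.245, -0.0]), ([195, 186, 170], [0.531, 0.241, 0.003]), ([178, 167, 151], [0.543, 0.243, 0.001])]
313.6 172.8 0.087 [0.5331 0.3329 0.087 ]
313.6 172.8 0.1 [0.5329 0.316  0.1   ]
313.6 172.8 0.116 [0.5327 0.2953 0.116 ]
313.6 172.8 0.19 [0.5318 0.1992 0.19  ]
314.7 202.5 0.087 [0.533  0.1897 0.087 ]
314.7 202.5 0.1 [0.5329 0.1748 0.1   ]
314.7 202.5 0.116 [0.5327 0.1564 0.116 ]
314.7 202.5 0.19 [0.5318 0.0711 0.19  ]
```

The images put the fingertips at z≈0.117, while the reported TCP implies 0.087. The same 30 mm offset shows in the hover picture (0.222 against 0.192). So the pad is only 21 mm down, and the spring gives no push back because the gate is caught on the roll. I press on about 30 mm further with a force guard.

Run:
```python
from h import *
np.set_printoptions(precision=4,suppress=True)
f0=np.array(manip.get_force()); p=manip.get_tcp_pos()
for z in(.075,.064):
    print(manip.movel([p[0],p[1],z],vel=.08,f_stop=25),manip.get_tcp_pos(),manip.get_force()-f0)
manip.sleep(2.0)
print(manip.get_tcp_pos(),manip.get_force()-f0,manip.get_time_s())
for n in("top","side"):
    c=cap(n);P=pts(c); cv2.imwrite(f"pics/{n}5.png",cv2.resize(c["img"][100:320,200:500,::-1],None,fx=2.5,fy=2.5))
    for k,lo,hi in(("red",(0,150,50),(6,255,255)),("blue",(105,150,80),(120,255,255))):
      for ce,s,m in blobs(c,lo,hi,20):
        q=P[m&(c["depth"]>0)]
        if not len(q): continue
        md=np.median(q,0)
        if .4<md[0]<1.1 and abs(md[1])<.25: print(n,k,ce,s,md)
```

```text
False [0.5332 0.1584 0.0755] [-1.9081  1.7764  4.9913]
False [0.5336 0.1582 0.0648] [-0.6137  0.4436  6.4702]
[0.5335 0.1583 0.0651] [-1.6181  0.1731  7.157 ] 9.2417
top red [336.1362 256.0213] [328 248  17  17 235] [ 0.4999 -0.0393  0.1368]
top blue [307.1062 136.0044] [300 127  16  19 226] [0.8901 0.0475 0.0664]
side red [313.1277 211.0957] [306 205  16  11  94] [0.524  0.1522 0.0843]
side red [302.9139 247.2697] [293 240  20  16 267] [ 0.4981 -0.0411  0.1366]
side blue [443.4854 240.0097] [433 233  21  18 206] [0.8911 0.0404 0.0662]
```

View pics/side5.png

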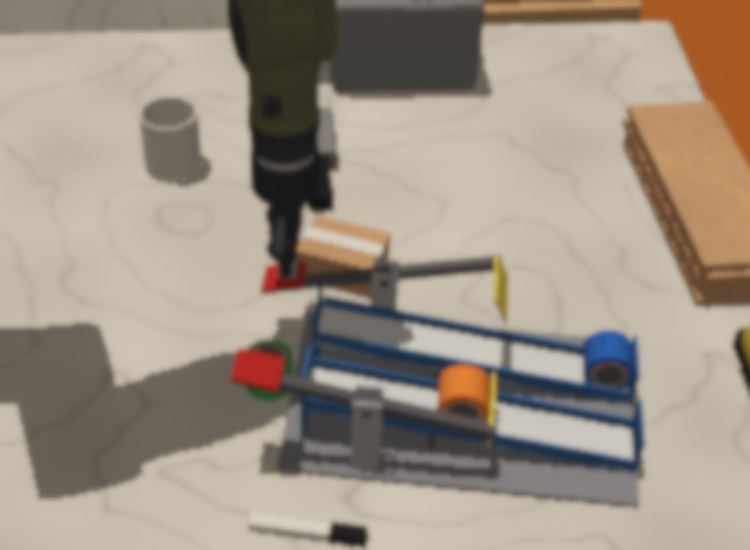

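The blue roll is at the end stop (crop (610,360)), the gate is fully up, and the pad is held down at z=0.084. I release it and check.

Run:
```python
from h import *
np.set_printoptions(precision=4,suppress=True)
p=manip.get_tcp_pos()
manip.movel([p[0],p[1],.2],vel=.08); manip.sleep(.7)
print(manip.get_tcp_pos(),manip.get_force(),manip.get_time_s())
cols=dict(red=((0,150,50),(6,255,255)),blue=((105,150,80),(120,255,255)),orange=((7,180,150),(15,255,255)),green=((45,80,50),(80,255,255)),brown=((8,70,110),(17,150,255)),yel=((22,120,100),(32,255,255)))
for n in("top","side"):
    c=cap(n); c0=dict(np.load(n+"0.npz"));P=pts(c)
    if n=="side":cv2.imwrite("pics/side6.png",cv2.resize(c["img"][100:320,200:500,::-1],None,fx=2.5,fy=2.5))
    for k,(lo,hi) in cols.items():
      for ce,s,m in blobs(c,lo,hi,20):
        q=P[m&(c["depth"]>0)]
        if not len(q): continue
        md=np.median(q,0)
        if .3<md[0]<.95 and -.6<md[1]<.3:
            b=min(blobs(c0,lo,hi,20),key=lambda t:np.linalg.norm(t[0]-ce))[0]
            print(n,k,ce.round(1),"was",b.round(1),md)
```

```text
[0.5335 0.1582 0.2   ] [ 0.3606 -0.1827  0.0056] 11.8917
top red [473.3 251.4] was [473.3 251.4] [ 0.5204 -0.4518  0.09  ]
top red [336.1 256. ] was [336.1 256.1] [ 0.4997 -0.0391  0.1372]
top red [479.8 310.2] was [479.8 310.2] [ 0.3492 -0.4826  0.0236]
top blue [307.1 136. ] was [297.8 182.9] [0.8902 0.0474 0.0667]
top orange [330.4 188.3] was [330.5 188.2] [ 0.7146 -0.0237  0.09  ]
top green [300.6 259. ] was [300.9 258.1] [0.5002 0.0649 0.0441]
top yel [294.9 172.3] was [294.2 171.8] [0.7668 0.0864 0.0848]
top yel [338.3 179.3] was [338.2 179.2] [ 0.7447 -0.0548  0.086 ]
side red [314.1 197.1] was [314.5 197.3] [0.531  0.1543 0.1378]
side red [303.  247.3] was [303.2 247.6] [ 0.4981 -0.042   0.137 ]
side red [315.3 408.7] was [315.3 408.7] [ 0.5184 -0.4572  0.0896]
side red [235.1 441.1] was [235.1 441.2] [ 0.3485 -0.4899  0.0233]
side blue [443.4 240. ] was [387.  228.1] [0.8905 0.0406 0.0668]
side orange [385.3 253.4] was [385.2 253.3] [ 0.7158 -0.027   0.0904]
side green [314.7 243.5] was [314.1 242.6] [0.5299 0.0593 0.0439]
side green [306.4 257.6] was [306.9 257.1] [0.5033 0.0411 0.008 ]
side brown [340.2 191.5] was [340.2 191.6] [0.6148 0.2829 0.0496]
side brown [335.8 200.2] was [336.1 200.3] [0.5971 0.2388 0.0503]
side yel [396.5 258.9] was [396.5 258.9] [ 0.745  -0.0401  0.0849]
```

View pics/side6.png

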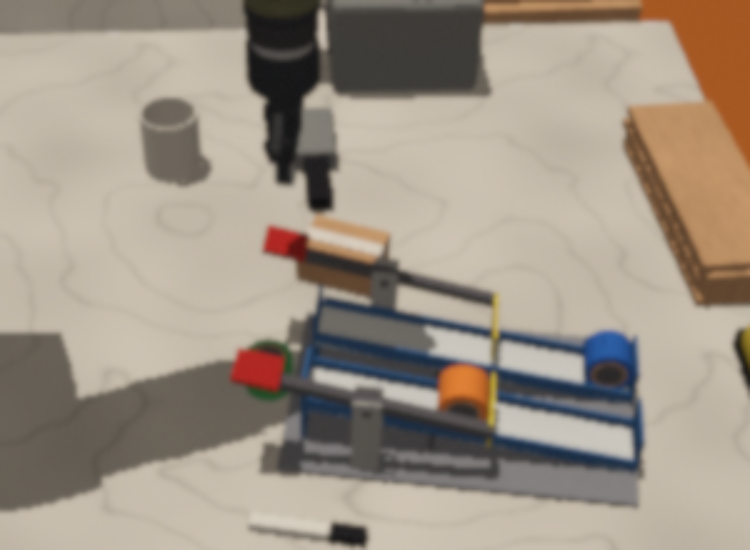

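The left pad is back up, the gate is shut, and the roll is at the end stop. Nothing else has moved, so I hand in.

```bash
python3 -c "
from rig import manip
manip.hand_in()"
```

```text
the job is handed in; nothing more can be done
```

I pressed the left lever's pad with closed fingertips. The gate lifted, and the blue roll rolled down and came to rest at the end stop while the pad was held about 53 mm down at about 7 N. I then released the pad and handed the job in at about 12 s of robot time; it reported no verdict.

- **Last checks:** The left pad is back at z = 0.138, its rest height, so that gate is shut. The right lever and orange roll have not moved. The blue roll's visible top sits at about (0.890, 0.047, 0.067), against the end stop. The screwdriver, jar and carton colour blobs are unchanged. I did not measure the marker, mug or scanner, but they look unmoved in the pictures.
- **Spare roll:** Its colour blob shifted by about 1 pixel (about 3 mm). I put this down to the arm's shadow, because nothing came near the roll.
- **First press stopped short:** The fingertips were about 30 mm higher than the reported TCP implied, so the pad went down only 21 mm and the gate caught on the roll. I found this in the camera depth and pressed on further with a force limit, which freed the gate. I did not find the cause of the 30 mm difference.

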